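Lift the split retaining ring off a tumbler barrel

ROBOT

A 7-joint arm with a two-finger parallel gripper is mounted at the origin on the work surface. World frame = base frame: x ahead of the robot, y to its left, z up, the work surface at z = 0. Lengths are in m, angles in rad, forces in N, time in s.
With the tool pointing down it reaches from about 0.425 to 0.875 m from the base axis. Payload 9.9 kg.
Tool frame: the origin (TCP) lies on the mounting face of the last link; the fingertips stand 173 mm ahead of it and the grasp point (between the pads) lies 155 mm ahead of it (bot.tip_reach is the distance from the TCP to the fingertips, in m); z points along the fingers, y is the line along which they close (so a half turn about z gives the same grasp; the last joint's range is limited). The gripper opens to 85 mm and grips with 20 to 120 N. Pads are 22 mm wide; open, the fingers measure 114 mm over their backs; the gripper's body (76 mm by 85 mm) begins 54 mm behind the grasp point. The pads swing forward as they close: fully open they stand 13 mm farther back than shut.
Start: joints at [1.088, 0.576, 0.025, 1.437, -0.015, 1.129, -0.057], TCP at [0.262, -0.622, 0.405] pointing down, gripper open.
Joint ranges: [-2.76, 2.76], [-0.34, 2.15], [-1.52, 1.57], [0.19, 2.46], [-1.09, 4.23], [0.17, 1.99], [-2.82, 2.82]. Speed limits (rad/s): [2.22, 2.22, 3.01, 3.01, 3.14, 3.14, 3.14].

INTERFACE

Orientations are given as a rotation vector (axis times angle).
In Python, from station import bot gives the robot as it stands. The module is installed in compiled form; this text tells all that it offers.
- The arm moves only by the shell command python3 -m pendant 'ROWS' [FORCE]. ROWS is JSON, a list of rows, each a list of 7 numbers: the turn, a rotation vector about the world's x, y, z in degrees, then the shift along the world's x, y, z in cm, then the opening, from 0 (shut) to 1 (fully open). A call has 1 to 5 rows; each row is the pose to reach, as a shift and turn from the pose commanded when the call began; what a row does not reach only later rows make up. A row lasts 1/10 s, in which the tool goes at most 50 mm and 8.59 degrees, less where a joint would pass 70% of its speed; a pose out of reach is approached as far as the arm can. A call with a gripper value outside its range is refused whole. The fingers move at their own pace and stop on an object; FORCE is the grip in N (left out, the last holds). Time passes only in rows, so rows that repeat a pose let the fingers close. It gives the time, the measured TCP pose, the force, the opening and the grip force at its end, in the units of the state.
- bot.state(): the state, without advancing time (a new reading comes with each control period).
- bot.read_camera(name): name is "side" or "top" or "wrist"; returns a dict with "image" (384x512x3 uint8, red, green, blue), "depth" (384x512 float32, m along the optical axis (not along the pixel's ray), 0 where there is no reading), "mtx" (3x3 intrinsics, pixels), "eye" and "orientation" of the camera in the world. Camera axes: x right, y down, z forward; pixel columns grow to the right and rows downward; lengths in m; the calibration is good to about 2 mm. The wrist camera is an equidistant fisheye: a pixel r from the principal point sees the ray r / f radians off the axis. A picture is of the moment at which its call begins.
- bot.sign_off(): hands the job in; it is judged then, once.
The state is a dict: "time": time; "qpos": joint angles; "joint_vel": joint speeds; "joint_torque": joint torques, N m; "tool_pos": TCP position; "orientation": TCP orientation; "contact_force": force on the tool from outside, world axes, zero at the start; "moment": the same for the moment, N m; "grip_width": opening from 0.0 (shut) to 1.0 (fully open); "grip_force": force on a finger pad.
Only numpy, scipy, OpenCV 4.12 (cv2) and the standard library are available. Lean on these libraries where they do the work, as an engineer would, in place of code of your own. Each camera call takes 0.05 s, during which the arm holds its last target. There are 200 camera calls.

TASK

The tumbler barrel has to be opened: take the hooked pick from its wooden block, work its toe under one end of the split retaining ring and lift that end up out of the groove, over the lugs, with the pick and not with the fingers. Go by feel and gently: the pick's reach is not known exactly, so never lean hard on the barrel or force the ring. Then leave the pick standing back in its block and the ring lying flat in the shallow tray, set down rather than dropped or flung, and leave everything else where it is.

Things in the scene. Friction and masses are not known exactly. Their poses are not given: they have to be found in the camera images.
- barrel: fixed upright tumbler drum, 128 mm across. Origin: centre of its underside on the table. Heights above the table: black lid boss in the middle, 68 mm across, 74 mm; around it the ring groove, radius 34 to 56 mm, floor at 70 mm; dark steel rim, radius 56 to 64 mm, top at 81.5 mm. Its own +x points to the window, 36 degrees either side of +x, where the rim is 74 mm high and the ring's two ends lie
- pocket (a point): point on the pocket floor midway between the ring ends, 44 mm along the barrel's +x from its axis, 64 mm above the table. In the window the groove floor drops to this pocket, which reaches from the boss to the rim and at least 22 mm either side of +x: a space 6 mm high under each ring end. A small flush stop beside each end keeps the ring from turning more than about 3 degrees
- lug_l (a point): top of the fixed lug on the barrel's +y side (another mirrors it on the -y side). The lugs, 14 mm wide, stand at 52.5 degrees either side of the barrel's +x, reach in from the rim to radius 52.7 mm, have a sloping underside and a top at 81.5 mm, and hold the ring's arms down in the groove
- ring: split retaining ring of springy steel, 111 mm outside, band 5.5 mm wide and 4 mm thick, about 55 g. Origin: centre of its circle at its underside (70 mm above the table while in the groove); z up; x points to the middle of the gap, along the barrel's x to within 3 degrees. Once snapped over the lugs it stays lying on them, ends 13 to 14 mm up, its back still in the groove, and lifts straight out
- ring_end_l (a point): centre of the underside of the flat ring end on the ring's +y side of the gap: 11 mm along ring x, 12 mm along y, 4 mm thick, centred 43.5 mm from the ring's centre along x and 20 mm along y. In the groove it is flush with boss and window, so fingers cannot grip it; once raised it can be pinched along ring x
- ring_end_r (a point): the like end on the -y side; the clear gap between the ends is 28 mm. As an end is lifted the lugs squeeze the arms inward (each end moves 3 to 4 mm towards the middle of the gap: leave the shank that room) against some 4 to 15 N; the arms snap over the lugs once the end has risen 10 to 13 mm; 18 to 20 mm is plenty
- pick: hooked pick, 85 g, hanging in its block: dark square handle 16 x 16 mm, 5 to 63 mm above the origin, flats facing its x and y, a small knob on top to 66 mm; round collar 38 mm across and 5 mm thick below it. Origin: centre of the collar's underside, on the handle's axis. The handle carries the shank and toe below the collar
- pick_axis (a point): same point as the pick's origin. From here a 5 mm round shank runs down the axis to a flat toe, 3.5 mm thick, 5 mm wide, that sticks out 13 mm from the axis towards the pick's own +x. How far the shank is drawn out varies and is not measured: the toe's underside is 31 to 49 mm below this point. It stays put at working forces and slips only above about 100 N
- stand: fixed wooden pick block, 80 x 70 mm, 62 mm high; origin: centre of its underside. A slot right through it, open at the top, from -7 to +17 mm along its x and 14 mm wide, takes shank and toe; the collar rests on the top, pick x along block x, the pick's origin 62 mm above the block's
- tray: fixed shallow grey tray, 200 x 200 mm, walls 6 mm thick and 20 mm high, inner floor 5 mm above the table; origin: centre of its underside
- bangle: bystander: copper bangle 68 mm across, 8 mm high; origin at its underside
- spool: bystander: brass and copper wire spool 44 mm across, 32 mm high; origin at its underside
- bench_block: bystander: steel bench block 64 x 64 x 20 mm; origin at its underside
- bead_jar: bystander: jar 50 mm across, 50 mm high; origin at its underside
- oil_bottle: bystander: small bottle 36 mm across, 75 mm high; origin at its underside
- hammer: bystander: hammer lying on the table; origin at its underside
- pliers: bystander: pliers with red handles, 125 mm long, lying on the table; origin at its underside

How it is judged:
By the outcome, as a careful person would: the job done as asked, in the order asked, and still so for the second after the job is handed in, with the robot touching nothing.
It also fails if it takes over 61 s, if anything falls off the work surface, if the arm or the gripper's body presses on something with over 40 N, if the wrist force passes 120 N, or if a joint passes its speed limit or range.

## Working session

There is one attempt and no reset: what is moved stays moved. The work goes in short steps, Python scripts to look and compute and a shell command to move; the robot and the scene stay as the last step left them, time stands still between calls to the robot, and variables do not carry over. Pictures are saved under pics/ and viewed, at most 10 in all, crops included, and the job is handed in when it is done.

```bash
mkdir -p pics
python3 - <<'E'
from station import bot
import cv2,numpy as np,pickle
d={n:bot.read_camera(n) for n in("top","side")}
pickle.dump(d,open('cam0.pkl','wb'))
for n in d:
    print(n,d[n]['mtx'].tolist(),d[n]['eye'],d[n]['orientation'])
    cv2.imwrite(f'pics/{n}0.png',cv2.resize(d[n]['image'][:,:,::-1],(800,600),interpolation=cv2.INTER_CUBIC))
print(bot.state())
E
```

```text
top [[492.4395476156612, 0.0, 260.59268371266177], [0.0, 492.4395476156612, 195.94085092972674], [0.0, 0.0, 1.0]] [0.33786873 0.00277518 1.70112026] [-2.17477286  2.11984026 -0.14274289]
side [[385.2832244738628, 0.0, 255.00811749696496], [0.0, 385.2832244738628, 194.97981138729713], [0.0, 0.0, 1.0]] [-0.06824416  0.74789341  0.71652461] [-0.82815353  2.3822767  -1.25475441]
{'time': 0.1, 'qpos': array([ 1.08823996,  0.57646696,  0.02488865,  1.43782161, -0.01498555,
        1.12899328, -0.05649651]), 'joint_vel': array([-0.00051016, -0.00084778,  0.00063288, -0.00073773,  0.00064471,
        0.00076152, -0.00189744]), 'joint_torque': array([ 5.95486723e-03, -7.67307544e+01,  2.25779459e+00, -2.86605155e+01,
        1.58838829e-02,  8.70128861e-03,  3.10977407e-05]), 'tool_pos': array([ 0.26202696, -0.62191217,  0.40391775]), 'orientation': array([-3.07793583e+00, -6.21948281e-01,  6.40221107e-04]), 'contact_force': array([-0.03366011,  0.22577203,  0.55517306]), 'moment': array([-0.00774926, -0.016586  ,  0.05584528]), 'grip_force': 0.0, 'grip_width': 0.998341634865638}
```

View pics/top0.png

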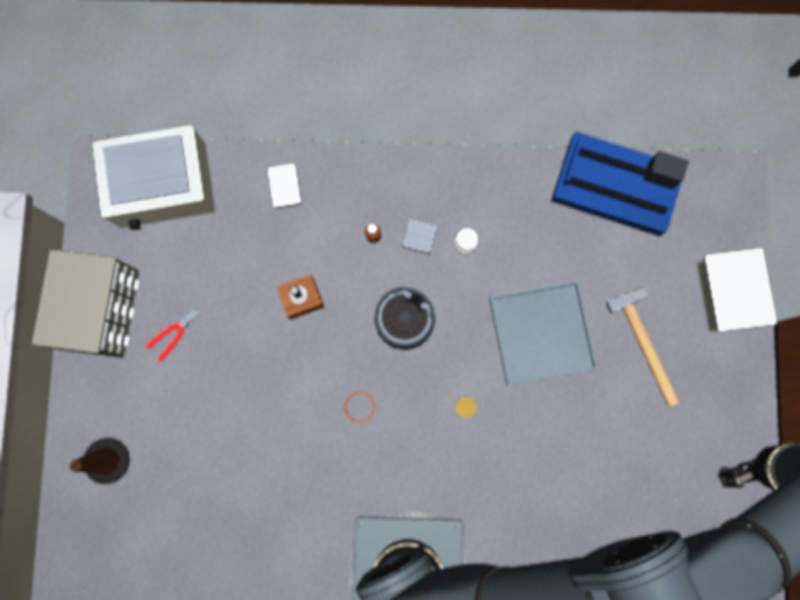

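View pics/side0.png

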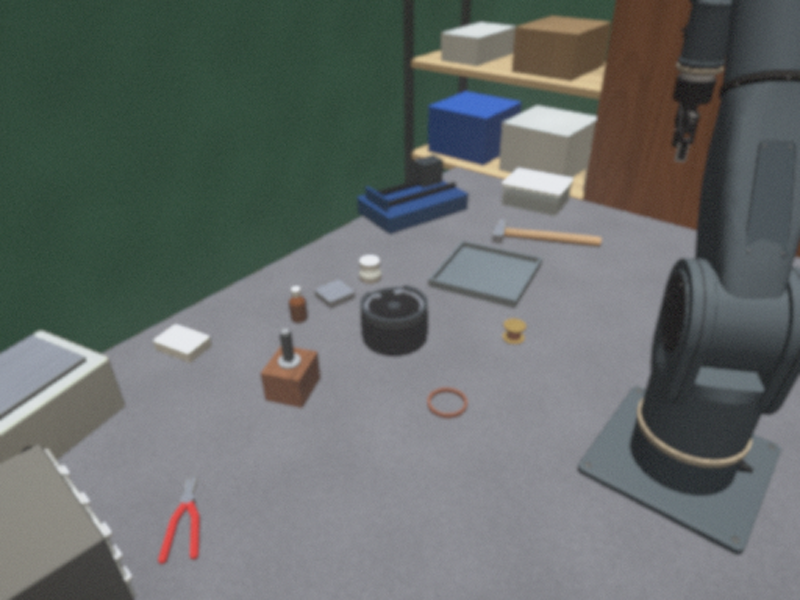

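The top view (800x600) shows the wooden block with the pick at about (300,296), the barrel at (405,318) with its window towards the upper right, and the tray at (542,333). The side view shows the pick upright in its block at (288,350) and the barrel at (394,318).

```bash
cat > h.py <<'E'
import numpy as np,cv2
from scipy.spatial.transform import Rotation as R
def ray(c,u,v,fish=False):
    M=c['mtx'];x=(u-M[0,2])/M[0,0];y=(v-M[1,2])/M[1,1]
    if fish:
        r=np.hypot(x,y);s=np.sin(r)/r if r>1e-9 else 1;d=np.array([x*s,y*s,np.cos(r)])
    else: d=np.array([x,y,1.])
    return R.from_rotvec(c['orientation']).apply(d)
def onz(c,u,v,z,fish=False):
    d=ray(c,u,v,fish);e=np.array(c['eye']);return e+d*(z-e[2])/d[2]
def proj(c,p,fish=False):
    q=R.from_rotvec(c['orientation']).inv().apply(np.array(p)-c['eye']);M=c['mtx']
    if fish:
        r=np.hypot(q[0],q[1]);a=np.arctan2(r,q[2]);x,y=q[:2]/max(r,1e-9)*a
    else: x,y=q[:2]/q[2]
    return np.array([x*M[0,0]+M[0,2],y*M[1,1]+M[1,2]])
E
python3 - <<'E'
import pickle;from h import *
d=pickle.load(open('cam0.pkl','rb'));c=d['top'];im=c['image'];hsv=cv2.cvtColor(im,cv2.COLOR_RGB2HSV)
def comp(m,x0,x1,y0,y1):
    mm=np.zeros(m.shape,np.uint8);mm[y0:y1,x0:x1]=m[y0:y1,x0:x1]
    cs,_=cv2.findContours(mm,cv2.RETR_EXTERNAL,cv2.CHAIN_APPROX_NONE);return max(cs,key=cv2.contourArea)
def show(n,ct,z):
    P=np.array([onz(c,*p[0],z)[:2] for p in ct],np.float32)
    (a,b),(w,h),an=cv2.minAreaRect(P);print(n,a,b,w,h,an)
show('stand',comp((hsv[...,1]>110)&(hsv[...,0]<20),170,215,170,210),.062)
show('barrel',comp(hsv[...,2]<75,230,290,175,235),.0815)
a=np.median(im[200:230,330:365].reshape(-1,3),0);print(a)
show('tray',comp(np.abs(im.astype(int)-a).sum(2)<22,300,390,170,255),.01)
E
```

```text
stand 0.5818548202514648 0.2475930005311966 0.07262098789215088 0.0778738334774971 22.407209396362305
barrel 0.5441627502441406 0.020345427095890045 0.09235532581806183 0.08938505500555038 7.585680961608887
[142. 161. 173.]
tray 0.5147930383682251 -0.2830265462398529 0.19306258857250214 0.18281669914722443 11.826974868774414
```

Run:
```python
from station import bot
from h import *
c=bot.read_camera('wrist');print(c['mtx'],c['eye'],R.from_rotvec(c['orientation']).as_matrix().round(3));s=bot.state()
print(R.from_rotvec(s['orientation']).as_matrix().round(3))
```

```text
[[297.31863964   0.         255.65909427]
 [  0.         297.31863964 186.20122005]
 [  0.           0.           1.        ]] [ 0.33223631 -0.59207538  0.37188852] [[ 0.389 -0.878 -0.279]
 [-0.921 -0.371 -0.115]
 [-0.003  0.302 -0.953]]
[[ 0.922  0.388 -0.001]
 [ 0.388 -0.922  0.001]
 [-0.    -0.001 -1.   ]]
```

```bash
python3 -m pendant '[[0,0,0,1.7,4.7,0,1],[0,0,0,3.4,9.4,0,1],[0,0,0,5.1,14.1,0,1],[0,0,0,6.8,18.8,0,1],[0,0,0,8.5,23.5,0,1]]'
python3 -m pendant '[[0,0,0,1.7,4.7,0,1],[0,0,0,3.4,9.4,0,1],[0,0,0,5.1,14.1,0,1],[0,0,0,6.8,18.8,0,1],[0,0,0,8.5,23.5,0,1]]'
python3 -m pendant '[[0,0,0,1.7,4.7,-1.5,1],[0,0,0,3.4,9.4,-3,1],[0,0,0,5,14.1,-4,1],[0,0,0,5,14.1,-4,1],[0,0,0,5,14.1,-4,1]]'
python3 - <<'E'
from station import bot
import cv2,pickle
c=bot.read_camera('wrist');pickle.dump(c,open('w1.pkl','wb'))
cv2.imwrite('pics/w1.png',cv2.resize(c['image'][:,:,::-1],(800,600),interpolation=cv2.INTER_CUBIC));print(c['eye'])
E
```

```text
time: 0.65
tool_pos: [0.3474, -0.3851, 0.4046]
orientation: [-3.079, -0.622, -0.0]
contact_force: [1.2, 0.0, 0.8]
grip_width: 0.996
grip_force: 0.0
time: 1.15
tool_pos: [0.4323, -0.1501, 0.4048]
orientation: [3.079, 0.622, 0.0]
contact_force: [1.6, -0.3, 0.5]
grip_width: 0.996
grip_force: 0.0
time: 1.65
tool_pos: [0.4823, -0.0095, 0.3642]
orientation: [-3.078, -0.628, 0.002]
contact_force: [0.4, -2.1, -0.2]
grip_width: 0.997
grip_force: 0.0
[0.55230976 0.02054087 0.33207768]
```

View pics/w1.png

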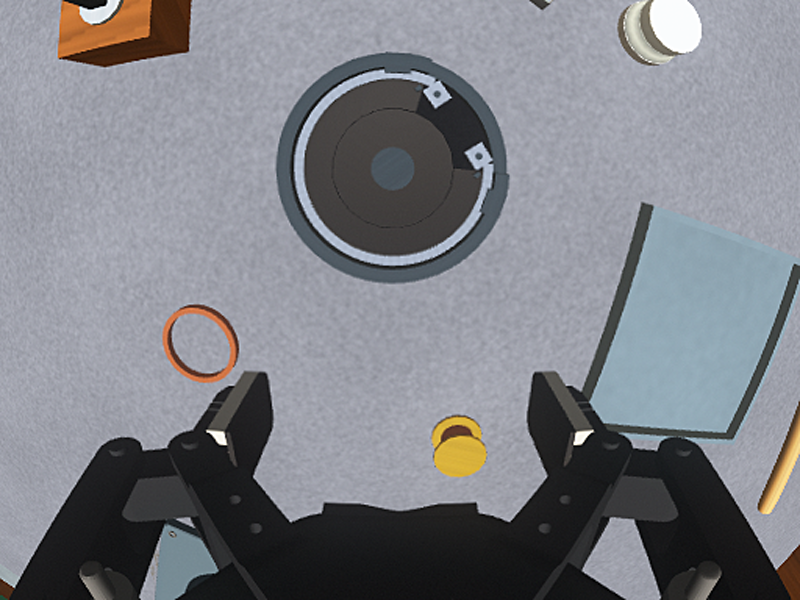

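The wrist view shows the barrel rim centred near (393,168), the ring ends near (437,94) and (480,156), and the tray at right. The wooden block is cut off at the upper left, near (120,30).

Run:
```python
import pickle;from h import *
c=pickle.load(open('w1.pkl','rb'));im=c['image'];s=.64
for p in [(437,94),(480,156)]: print('end',onz(c,p[0]*s,p[1]*s,.074,True)[:2])
print('lid dot', onz(c,393*s,168*s,.074,True)[:2])
g=cv2.cvtColor(im,cv2.COLOR_RGB2HSV);rgb=im.astype(int)
# barrel outer silhouette: dark vs light table
m=(rgb.sum(2)<330).astype(np.uint8);mm=np.zeros_like(m);mm[25:190,165:335]=m[25:190,165:335]
cs,_=cv2.findContours(mm,0,cv2.CHAIN_APPROX_NONE);ct=max(cs,key=cv2.contourArea)
P=np.array([onz(c,*p[0],.0815,True)[:2] for p in ct]);print(cv2.minEnclosingCircle(P.astype(np.float32)))
# ring pixels bright inside
m=(rgb.sum(2)>520)
pts=[];
ctr=P.mean(0);print(ctr)
for v in range(25,190):
  for u in range(165,335):
    if m[v,u]:
      q=onz(c,u,v,.074,True)[:2]
      if np.hypot(*(q-ctr))<.0575: pts.append(q)
pts=np.array(pts);r=np.hypot(*(pts-ctr).T);
rp=pts[r>.048]
A=np.c_[2*rp,np.ones(len(rp))];x=np.linalg.lstsq(A,(rp**2).sum(1),rcond=None)[0];print('ring',x[:2],np.sqrt(x[2]+x[0]**2+x[1]**2),len(rp))
rc=x[:2]
ie=pts[np.hypot(*(pts-rc).T)<.0495];
k=cv2.kmeans(ie.astype(np.float32),2,None,(3,50,1e-6),5,0);print(k[2],[(k[1]==i).sum() for i in (0,1)])
for e in k[2]: d=e-rc;print(np.hypot(*d),np.degrees(np.arctan2(d[1],d[0])))
d=k[2].mean(0)-rc;print('dir',np.degrees(np.arctan2(d[1],d[0])))
```

```text
end [0.58818584 0.01417749]
end [ 0.56630844 -0.0213654 ]
lid dot [0.54063245 0.01995957]
((0.5407317280769348, 0.020481597632169724), 0.06381262093782425)
[0.54125344 0.02098133]
ring [0.54039313 0.02053852] 0.05255349408599936 1721
[[ 0.5859278   0.01490506]
 [ 0.56484455 -0.01831722]] [np.int64(79), np.int64(72)]
0.04588181336761907 -7.052687000924283
0.04590904061126047 -57.81831330848509
dir -32.44356383389448
```

```bash
python3 -m pendant '[[0,0,0,1,4.7,0,1],[0,0,0,2,9.4,0,1],[0,0,0,3,14.1,0,1],[0,0,0,4,18.8,0,1],[0,0,0,4.8,22,0,1]]'
python3 -m pendant '[[0,0,0,0,0,0,1],[0,0,0,0,0,0,1]]'
python3 - <<'E'
from station import bot
import cv2,pickle
c=bot.read_camera('wrist');pickle.dump(c,open('w2.pkl','wb'))
cv2.imwrite('pics/w2.png',cv2.resize(c['image'][0:240,100:420,::-1],(800,600),interpolation=cv2.INTER_CUBIC));print(c['eye'])
E
```

```text
time: 2.2
tool_pos: [0.5306, 0.2102, 0.3652]
orientation: [-3.079, -0.621, -0.001]
contact_force: [-0.0, -0.3, 0.9]
grip_width: 1.004
grip_force: 0.0
time: 2.4
tool_pos: [0.5305, 0.2075, 0.3647]
orientation: [3.079, 0.62, -0.0]
contact_force: [0.2, -0.5, -0.8]
grip_width: 0.997
grip_force: 0.0
[0.60067037 0.23713689 0.33259388]
```

View pics/w2.png

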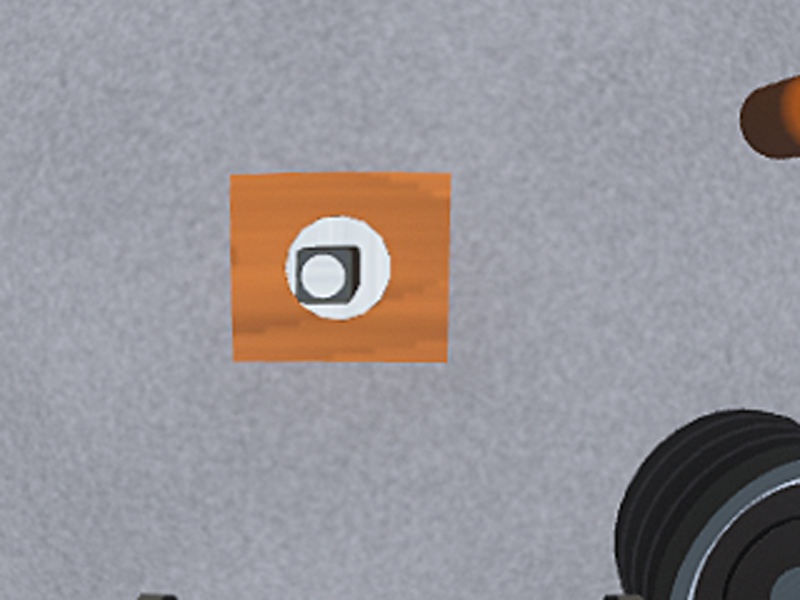

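The block is aligned with the tool, with corners at about (231,174), (451,172), (447,362) and (234,362). The collar is centred near (338,268) and the knob near (323,276).

Run:
```python
import pickle;from h import *
c=pickle.load(open('w2.pkl','rb'));f=lambda p,z:onz(c,p[0]*.4+100,p[1]*.4,z,True)[:2]
K=[f(p,.062) for p in [(231,174),(451,172),(447,362),(234,362)]];print(np.array(K).mean(0))
for i in range(4):
    d=K[(i+1)%4]-K[i];print(np.hypot(*d),np.degrees(np.arctan2(d[1],d[0])))
print('collar',f((338,268),.067),'knob',f((323,276),.128))
```

```text
[0.58404198 0.24964549]
0.07921254748743109 -67.645552322459
0.06982519980791282 -157.80380991394082
0.079248811681093 112.44813734643155
0.06995489540728611 22.16686835205662
collar [0.5836838 0.249701 ] knob [0.58399627 0.24979146]
```

```bash
python3 -m pendant '[[0,0,-0.5,2.7,2.1,0,1],[0,0,-0.5,5.35,4.15,0,1],[0,0,-0.5,5.35,4.15,0,1],[0,0,-0.5,5.35,4.15,0,1]]' 60
python3 - <<'E'
from station import bot
import time
from h import *
for i in range(3):
    s=bot.state();print(s['time'],s['tool_pos'],R.from_rotvec(s['orientation']).as_matrix()[:,0],s['contact_force'])
E
```

```text
time: 2.85
tool_pos: [0.5841, 0.2483, 0.3644]
orientation: [3.082, 0.605, -0.001]
contact_force: [-0.2, -0.2, -0.3]
grip_width: 1.0
grip_force: 0.0
2.85 [0.58406116 0.24828116 0.36439898] [ 0.92587688  0.37782384 -0.00107272] [-0.16967353 -0.15838529 -0.33422369]
2.85 [0.58406116 0.24828116 0.36439898] [ 0.92587688  0.37782384 -0.00107272] [-0.16967353 -0.15838529 -0.33422369]
2.85 [0.58406116 0.24828116 0.36439898] [ 0.92587688  0.37782384 -0.00107272] [-0.16967353 -0.15838529 -0.33422369]
```

```bash
python3 -m pendant '[[0,0,0,0,0.1,-4.5,1],[0,0,0,0,0.1,-9,1],[0,0,0,0,0.1,-11.4,1],[0,0,0,0,0.1,-11.4,1],[0,0,0,0,0.1,-11.4,0.5]]' 60
python3 -m pendant '[[0,0,0,0,0,0,0.1],[0,0,0,0,0,0,0],[0,0,0,0,0,0,0],[0,0,0,0,0,0,0],[0,0,0,0,0,0,0]]' 60
python3 -m pendant '[[0,0,0,0,0,0,0],[0,0,0,0,0,0,0],[0,0,0,0,0,0,0],[0,0,0,0,0,0,0],[0,0,0,0,0,0,0]]' 70
```

```text
time: 3.35
tool_pos: [0.5837, 0.2501, 0.2516]
orientation: [3.082, 0.606, -0.0]
contact_force: [0.1, 1.4, 1.5]
grip_width: 0.855
grip_force: 0.0
time: 3.85
tool_pos: [0.5839, 0.2513, 0.2514]
orientation: [3.082, 0.609, 0.002]
contact_force: [-0.5, -1.7, 5.9]
grip_width: 0.183
grip_force: 58.7
time: 4.35
tool_pos: [0.5839, 0.2513, 0.2514]
orientation: [3.082, 0.608, 0.002]
contact_force: [-0.5, -1.9, 6.1]
grip_width: 0.176
grip_force: 68.0
```

```bash
python3 -m pendant '[[0,0,0,0,0,0.5,0],[0,0,0,0,0,2,0],[0,0,0,0,0,4.5,0],[0,0,0,0,0,7.5,0],[0,0,0,0,0,8.5,0]]' 70
python3 -m pendant '[[0,0,0,0,0,0,0],[0,0,0,0,0,0,0]]' 70
python3 - <<'E'
from station import bot
import cv2,pickle,numpy as np
d={n:bot.read_camera(n) for n in("side","wrist")};pickle.dump(d,open('c3.pkl','wb'))
from h import *
s=bot.state();t=s['tool_pos'];print(t)
p=proj(d['side'],t-[0,0,.20]);w=proj(d['wrist'],t-[0,0,.21],True);print(p,w)
a,b=p.astype(int);A=d['side']['image'][b-40:b+50,a-40:a+50,::-1]
a,b=w.astype(int);print(b);B=d['wrist']['image'][max(b-60,0):max(b-60,0)+120,a-60:a+60,::-1]
cv2.imwrite('pics/p3.png',np.hstack([cv2.resize(A,(400,400)),cv2.resize(B,(400,400))]))
E
```

```text
time: 4.85
tool_pos: [0.5841, 0.2519, 0.3386]
orientation: [-3.081, -0.609, -0.006]
contact_force: [0.5, 0.3, -0.7]
grip_width: 0.18
grip_force: 68.1
time: 5.05
tool_pos: [0.5832, 0.2514, 0.3347]
orientation: [3.082, 0.609, -0.002]
contact_force: [0.4, -0.1, -1.0]
grip_width: 0.18
grip_force: 68.1
[0.58320786 0.25130301 0.33413891]
[181.50263776 209.77481268] [256.12316765 214.72923737]
214
```

View pics/p3.png

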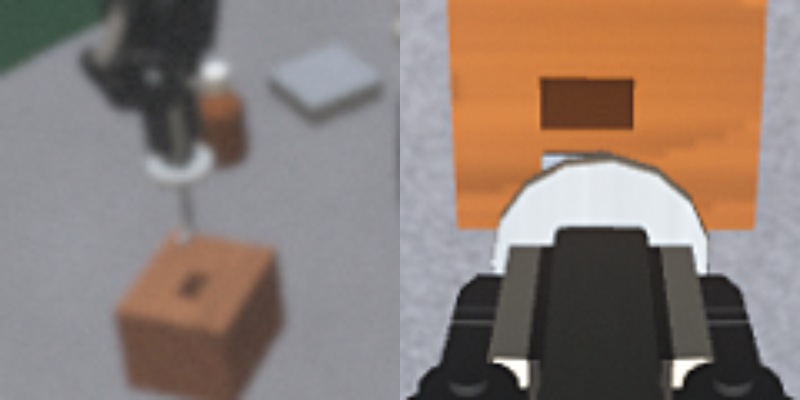

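The block's slot lies to the left, so the toe points along yaw 112°. The toe's left tip shows at right-panel (541,153). In the left panel the toe bottom is at about (182,242).

Run:
```python
import pickle;from h import *
d=pickle.load(open('c3.pkl','rb'));t=np.array([0.5835,0.2513,0.3345]);a=np.radians(112.4)
px=np.array([np.cos(a),np.sin(a),0]);py=np.array([np.sin(a),-np.cos(a),0])
O=t-[0,0,.1894]
print('obs side (181.9,223.5), wrist(238.3,199.9)')
for L in range(31,51,3):
    l=L/1000
    print(L,proj(d['side'],O+px*.006-[0,0,l]).round(1),proj(d['wrist'],O+px*.013+py*.0025-[0,0,l-.0035],True).round(1),proj(d['side'],O+[0,0,.0025]).round(1))
```

```text
obs side (181.9,223.5), wrist(238.3,199.9)
31 [181.4 217.3] [236.8 207. ] [180.8 205.5]
34 [181.5 218.3] [237.1 205.4] [180.8 205.5]
37 [181.6 219.2] [237.4 203.8] [180.8 205.5]
40 [181.8 220.1] [237.6 202.3] [180.8 205.5]
43 [181.9 221. ] [237.9 200.8] [180.8 205.5]
46 [182.1 221.9] [238.1 199.3] [180.8 205.5]
49 [182.2 222.8] [238.3 197.9] [180.8 205.5]
```

```bash
python3 -m pendant '[[0,0,-8,-0.2,-4,0,0],[0,0,-16,-0.4,-8,0,0],[0,0,-24,-0.6,-12,0,0],[0,0,-32,-0.8,-16,0,0],[0,0,-40,-0.9,-20,0,0]]' 70
python3 -m pendant '[[0,0,-8,0,-3,0,0],[0,0,-15,0,-5.9,0,0],[0,0,-15,0,-5.9,0,0],[0,0,-15,0,-5.9,0,0]]' 70
python3 - <<'E'
from station import bot
import cv2,pickle,numpy as np
from h import *
s=bot.state();t=s['tool_pos'];print(t,R.from_rotvec(s['orientation']).as_matrix()[:,[0,2]].T, s['contact_force'],s['moment'])
c=bot.read_camera('wrist');pickle.dump(c,open('w4.pkl','wb'))
cv2.imwrite('pics/w4.png',cv2.resize(c['image'][60:260,130:380,::-1],(750,600),interpolation=cv2.INTER_CUBIC))
E
```

```text
time: 5.65
tool_pos: [0.574, 0.0499, 0.3346]
orientation: [3.102, -0.49, -0.003]
contact_force: [0.7, 0.0, -0.4]
grip_width: 0.178
grip_force: 68.1
time: 6.05
tool_pos: [0.5744, -0.008, 0.3347]
orientation: [3.014, -0.883, -0.002]
contact_force: [0.4, 0.9, 0.1]
grip_width: 0.176
grip_force: 68.2
[ 0.57438898 -0.00799875  0.33472104] [[ 8.41764114e-01 -5.39844080e-01 -1.24301591e-03]
 [-1.64683221e-03 -2.65317493e-04 -9.99998609e-01]] [0.36861772 0.90854635 0.14638871] [ 0.02460761 -0.02963383 -0.01875666]
```

View pics/w4.png

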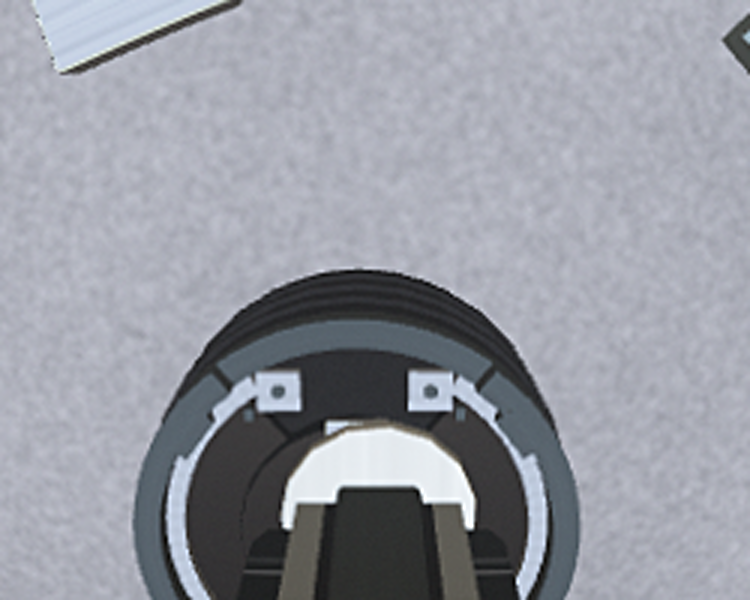

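The ends are level in the tool frame: the left hole is at (278,391) and the right at (430,391). The toe points left, with its tip near (327,425).

Run:
```python
import pickle;from h import *
c=pickle.load(open('w4.pkl','rb'));t=np.array([.5744,-.008]);ex=np.array([.842,-.540]);ey=np.array([.540,.842])
for p in [(278,391),(430,391),(300,391),(408,391)]:
    q=onz(c,130+p[0]/3,60+p[1]/3,.074,True)[:2];print(q,(q-t)@ex,(q-t)@ey)
```

```text
[0.5885138  0.01391979] 4.71317735656302e-05 0.026077913905066984
[ 0.56628994 -0.02076043] 6.196201584248513e-05 -0.015123714437422133
[0.58527942 0.00886466] 5.3550064473333214e-05 0.020074931492053177
[ 0.56950785 -0.01574676] 6.406258568575087e-05 -0.009164535586172765
```

```bash
python3 -m pendant '[[0,0,0,0,0,-1,0],[0,0,0,0,0,-2,0],[0,0,0,0,0,-2.8,0],[0,0,0,0,0,-2.8,0]]' 70
python3 -m pendant '[[0,0,0,0,0,-0.1,0],[0,0,0,0,0,-0.2,0],[0,0,0,0,0,-0.2,0]]'
```

```text
time: 6.5
tool_pos: [0.5741, -0.0071, 0.3059]
orientation: [3.015, -0.882, -0.004]
contact_force: [0.6, -0.3, 0.5]
grip_width: 0.177
grip_force: 68.2
time: 6.8
tool_pos: [0.5747, -0.0076, 0.3059]
orientation: [-3.015, 0.883, -0.001]
contact_force: [-0.4, -0.4, -0.1]
grip_width: 0.179
grip_force: 68.2
```

```bash
for i in 1 ; do python3 -m pendant '[[0,0,0,0,0,-0.1,0],[0,0,0,0,0,-0.2,0],[0,0,0,0,0,-0.2,0]]'|egrep 'tool_pos|contact'; done
python3 -m pendant '[[0,0,0,0,0,-0.1,0],[0,0,0,0,0,-0.1,0]]'|egrep 'tool_pos|contact'
python3 -m pendant '[[0,0,0,0,0,-0.1,0],[0,0,0,0,0,-0.1,0]]'|egrep 'tool_pos|contact'
```

```text
tool_pos: [0.5746, -0.0075, 0.3037]
contact_force: [-0.0, 0.1, -0.7]
tool_pos: [0.5746, -0.0076, 0.3026]
contact_force: [-0.3, 0.0, -0.2]
tool_pos: [0.5746, -0.0075, 0.3016]
contact_force: [0.4, -0.6, -1.1]
```

```bash
python3 -m pendant '[[0,0,0,0,0,-0.1,0],[0,0,0,0,0,-0.1,0]]'|egrep 'tool_pos|contact'
python3 -m pendant '[[0,0,0,0,0,-0.05,0],[0,0,0,0,0,-0.05,0]]'|egrep 'tool_pos|contact'
```

```text
tool_pos: [0.5746, -0.0075, 0.3006]
contact_force: [-0.6, -0.6, -0.9]
tool_pos: [0.5746, -0.0075, 0.3001]
contact_force: [0.3, 0.2, -0.8]
```

```bash
python3 -m pendant '[[0,0,0,0,0,-0.05,0],[0,0,0,0,0,-0.05,0]]'|egrep 'tool_pos|contact'
python3 -m pendant '[[0,0,0,0,0,-0.05,0],[0,0,0,0,0,-0.05,0]]'|egrep 'tool_pos|contact'
```

```text
tool_pos: [0.5747, -0.0075, 0.2998]
contact_force: [-0.3, -0.1, 0.2]
tool_pos: [0.5747, -0.0076, 0.2997]
contact_force: [-1.4, 0.1, 4.3]
```

```bash
python3 -m pendant '[[0,0,0,0,0,0.14,0],[0,0,0,0,0,0.14,0],[0,0,0,0.15,0.23,0.14,0],[0,0,0,0.3,0.46,0.14,0],[0,0,0,0.3,0.46,0.14,0]]'|egrep 'tool_pos|contact'
python3 -m pendant '[[0,0,0,0.1,0.15,0,0],[0,0,0,0.2,0.31,0,0],[0,0,0,0.29,0.46,0,0],[0,0,0,0.29,0.46,0,0]]'|egrep 'tool_pos|contact'
```

```text
tool_pos: [0.5779, -0.0023, 0.3005]
contact_force: [-0.5, 0.3, -0.2]
tool_pos: [0.5807, 0.002, 0.3006]
contact_force: [0.5, 0.8, -0.0]
```

```bash
python3 -m pendant '[[0,0,0,0,0,0.1,0],[0,0,0,0,0,0.2,0],[0,0,0,0,0,0.3,0],[0,0,0,0,0,0.3,0]]' 80|egrep 'tool_pos|contact'
python3 -m pendant '[[0,0,0,0,0,0.1,0],[0,0,0,0,0,0.2,0],[0,0,0,0,0,0.3,0],[0,0,0,0,0,0.3,0]]'|egrep 'tool_pos|contact'
```

```text
tool_pos: [0.5803, 0.0016, 0.3035]
contact_force: [-1.0, 0.2, -1.8]
tool_pos: [0.5801, 0.0015, 0.3062]
contact_force: [-2.1, -0.5, -7.1]
```

Engaged under the end, with smooth loading. I keep lifting.

```bash
python3 -m pendant '[[0,0,0,0,0,0.1,0],[0,0,0,0,0,0.2,0],[0,0,0,0,0,0.3,0],[0,0,0,0,0,0.3,0]]'|egrep 'tool_pos|contact'
python3 -m pendant '[[0,0,0,0,0,0.1,0],[0,0,0,0,0,0.2,0],[0,0,0,0,0,0.3,0],[0,0,0,0,0,0.3,0]]'|egrep 'tool_pos|contact'
python3 -m pendant '[[0,0,0,0,0,0.1,0],[0,0,0,0,0,0.2,0],[0,0,0,0,0,0.2,0]]'|egrep 'tool_pos|contact'
```

```text
tool_pos: [0.5798, 0.0015, 0.309]
contact_force: [-4.4, -1.6, -13.1]
tool_pos: [0.5817, 0.0019, 0.3141]
contact_force: [0.5, -0.4, -2.0]
tool_pos: [0.5808, 0.0017, 0.3151]
contact_force: [-0.1, 0.1, -1.0]
```

```bash
python3 -m pendant '[[0,0,0,0,0,0.1,0],[0,0,0,0,0,0.2,0],[0,0,0,0,0,0.3,0],[0,0,0,0,0,0.4,0],[0,0,0,0,0,0.4,0]]'|egrep 'tool_pos|contact'
python3 - <<'E'
from station import bot
import cv2,pickle
c=bot.read_camera('wrist');pickle.dump(c,open('w5.pkl','wb'))
cv2.imwrite('pics/w5.png',cv2.resize(c['image'][110:310,130:380,::-1],(750,600),interpolation=cv2.INTER_CUBIC))
E
```

```text
tool_pos: [0.5805, 0.0017, 0.3187]
contact_force: [0.4, -0.8, -1.1]
```

View pics/w5.png

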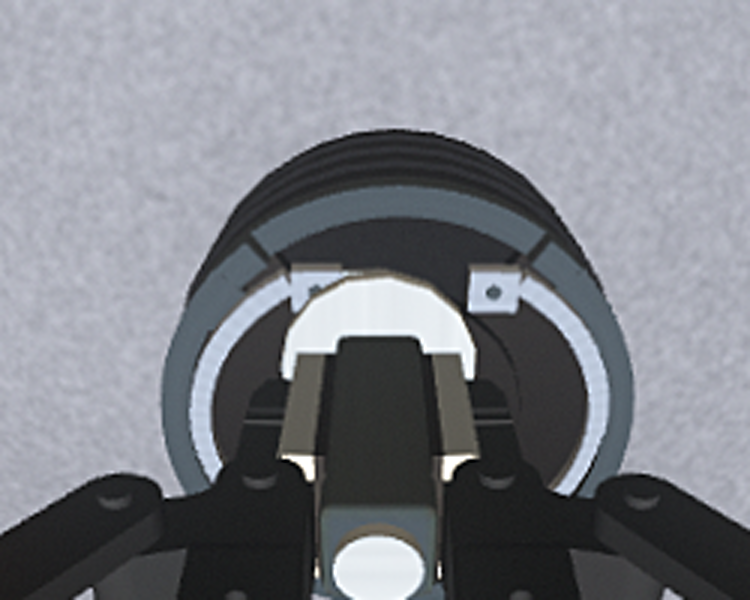

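The ring now lies over both lugs. The right end is at (493,293), the left end is near (318,288) on the toe, and both arms run over the rim lugs. I lower the pick and withdraw it.

```bash
python3 -m pendant '[[0,0,0,0,0,-0.15,0],[0,0,0,0,0,-0.3,0],[0,0,0,0,0,-0.45,0],[0,0,0,0,0,-0.6,0],[0,0,0,0,0,-0.6,0]]'|egrep 'tool_pos|contact'
python3 -m pendant '[[0,0,0,-0.18,-0.28,0,0],[0,0,0,-0.36,-0.56,0,0],[0,0,0,-0.54,-0.84,0,0],[0,0,0,-0.54,-0.84,0,0]]'|egrep 'tool_pos|contact'
python3 - <<'E'
from station import bot
import pickle,cv2
from h import *
s=bot.state();c=bot.read_camera('wrist');t=s['tool_pos'];print(t)
im=c['image'].astype(int);g=im.sum(2)
# bright end pixels at z=.0875, in tool frame
ex=np.array([.842,-.540]);ey=np.array([.540,.842]);
for X in (.002,.004,.005,.006):
  print(X,''.join('#' if g[tuple(np.round(proj(c,[*(t[:2]+X*ex+y*.001*ey),.0875],True)).astype(int)[::-1])]>520 else '.' for y in range(-35,36)))
E
```

```text
tool_pos: [0.5804, 0.0017, 0.3123]
contact_force: [0.3, 0.4, -0.2]
tool_pos: [0.5748, -0.0075, 0.3127]
contact_force: [0.1, -0.8, -1.4]
[ 0.57480691 -0.00747718  0.31268198]
0.002 .........##.##########.....################...#........###############.
0.004 .............###########...................####........###########.....
0.005 .......................................................................
0.006 .......................................................................
```

```bash
python3 -m pendant '[[0,0,0,0,0,0.5,0],[0,0,0,0,0,1.5,0],[0,0,0,0,0,2.8,0],[0,0,7,0.2,3,2.8,0],[0,0,14,0.4,6,2.8,0]]'|egrep 'tool_pos|contact'
python3 -m pendant '[[0,0,8,0.1,4,0,0],[0,0,16,0.2,8,0,0],[0,0,24,0.3,12,0,0],[0,0,32,0.4,16,0,0],[0,0,41,0.5,19.9,0,0]]'|egrep 'tool_pos|contact'
python3 -m pendant '[[0,0,0,0,0,0,0],[0,0,0,0,0,0,0],[0,0,0,0,0,0,0]]'
python3 - <<'E'
from station import bot
import cv2,pickle
from h import *
c=bot.read_camera('wrist');pickle.dump(c,open('w6.pkl','wb'));s=bot.state();t=s['tool_pos'];X=R.from_rotvec(s['orientation']).as_matrix();print(t,np.degrees(np.arctan2(X[1,0],X[0,0])))
cv2.imwrite('pics/w6.png',cv2.resize(c['image'][60:260,130:380,::-1],(750,600),interpolation=cv2.INTER_CUBIC))
E
```

```text
tool_pos: [0.5795, 0.0532, 0.3425]
contact_force: [0.5, 0.2, -0.3]
tool_pos: [0.5841, 0.254, 0.3421]
contact_force: [0.2, -0.4, -1.3]
time: 13.9
tool_pos: [0.5844, 0.251, 0.3412]
orientation: [3.084, 0.594, 0.001]
contact_force: [0.4, -0.4, -0.4]
grip_width: 0.176
grip_force: 80.6
[0.58449221 0.25072576 0.34111035] 21.776095259169296
```

View pics/w6.png

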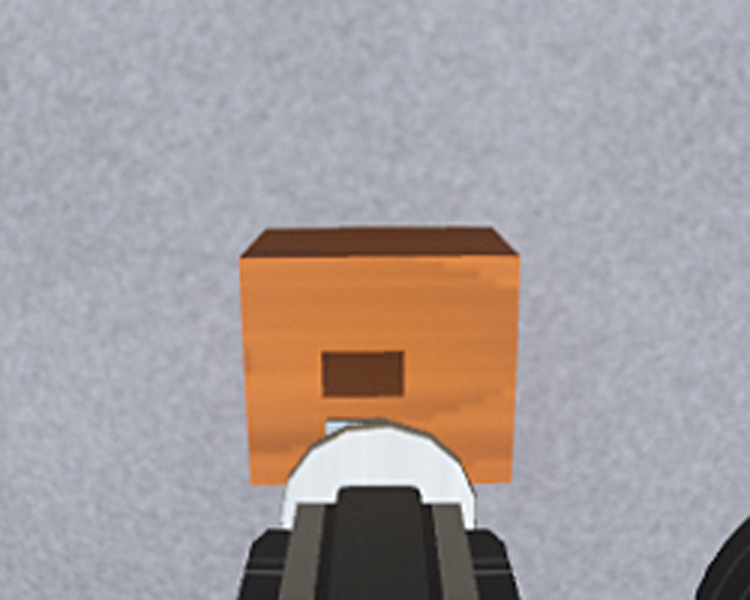

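The slot spans (322-404, 352-397) below the toe and the alignment matches the grasp pose. I lower the pick with a small correction.

```bash
python3 -m pendant '[[0,0,0.5,-0.05,0.05,-1.5,0],[0,0,0.5,-0.05,0.05,-3.2,0],[0,0,0.5,-0.05,0.05,-3.7,0],[0,0,0.5,-0.05,0.05,-4.2,0],[0,0,0.5,-0.05,0.05,-4.2,0]]'|egrep 'tool_pos|contact'
python3 -m pendant '[[0,0,0,0,0,-0.5,0],[0,0,0,0,0,-1,0],[0,0,0,0,0,-1.5,0],[0,0,0,0,0,-2,0]]'|egrep 'tool_pos|contact'
python3 -m pendant '[[0,0,0,0,0,-0.7,0],[0,0,0,0,0,-1.4,0],[0,0,0,0,0,-2.0,0],[0,0,0,0,0,-2.4,0],[0,0,0,0,0,-2.4,0]]'|egrep 'tool_pos|contact'
```

```text
tool_pos: [0.5838, 0.2522, 0.2985]
contact_force: [-0.4, -0.4, -0.4]
tool_pos: [0.5836, 0.2528, 0.2782]
contact_force: [-0.2, -1.0, -0.2]
tool_pos: [0.5835, 0.2527, 0.2538]
contact_force: [0.6, -1.0, -1.2]
```

```bash
python3 -m pendant '[[0,0,0,0.04,-0.14,0,0],[0,0,0,0.04,-0.14,-0.1,0],[0,0,0,0.04,-0.14,-0.15,0],[0,0,0,0.04,-0.14,-0.15,0]]'|egrep 'tool_pos|contact'
python3 -m pendant '[[0,0,0,0,0,-0.05,0],[0,0,0,0,0,-0.05,0]]'|egrep 'tool_pos|contact'
```

```text
tool_pos: [0.584, 0.2514, 0.2532]
contact_force: [0.1, -0.9, 0.4]
tool_pos: [0.584, 0.2514, 0.2526]
contact_force: [0.0, 0.0, -0.8]
```

```bash
python3 -m pendant '[[0,0,0,0,0,-0.05,0],[0,0,0,0,0,-0.05,0]]'|egrep 'tool_pos|contact'
python3 -m pendant '[[0,0,0,0,0,-0.04,0],[0,0,0,0,0,-0.04,0]]'|egrep 'tool_pos|contact'
```

```text
tool_pos: [0.584, 0.2514, 0.252]
contact_force: [0.4, 0.3, -1.3]
tool_pos: [0.584, 0.2514, 0.2518]
contact_force: [0.5, 0.9, 0.7]
```

```bash
python3 -m pendant '[[0,0,0,0,0,-0.03,0],[0,0,0,0,0,-0.03,0],[0,0,0,0,0,-0.03,0.25],[0,0,0,0,0,-0.03,0.35],[0,0,0,0,0,-0.03,0.6]]'
python3 -m pendant '[[0,0,0,0,0,0,0.9],[0,0,0,0,0,0,0.9],[0,0,0,0,0,0,0.9],[0,0,0,0,0,3,0.9],[0,0,0,0,0,7,0.9]]'
python3 -m pendant '[[0,0,0,-0.5,-4,2,0.9],[0,0,0,-1,-6,4,0.9],[0,0,0,-1,-6,4,0.9],[0,0,0,-1,-6,4,0.9]]'
python3 - <<'E'
from station import bot
import cv2,pickle
from h import *
c=bot.read_camera('wrist');pickle.dump(c,open('w7.pkl','wb'));b=bot.read_camera('side')['image'][190:280,140:320,::-1]
cv2.imwrite('pics/w7.png',np.vstack([cv2.resize(c['image'][0:240,100:420,::-1],(500,375)),cv2.resize(b,(500,225))]))
E
```

```text
time: 16.85
tool_pos: [0.584, 0.2514, 0.2513]
orientation: [-3.082, -0.611, 0.0]
contact_force: [-0.2, 0.9, 0.3]
grip_width: 0.503
grip_force: 0.0
time: 17.35
tool_pos: [0.5834, 0.2511, 0.3202]
orientation: [3.08, 0.611, -0.007]
contact_force: [0.9, 0.8, 0.4]
grip_width: 0.903
grip_force: 0.0
time: 17.75
tool_pos: [0.5741, 0.1913, 0.3618]
orientation: [-3.081, -0.61, -0.002]
contact_force: [-0.8, 0.7, -0.6]
grip_width: 0.9
grip_force: 0.0
```

View pics/w7.png

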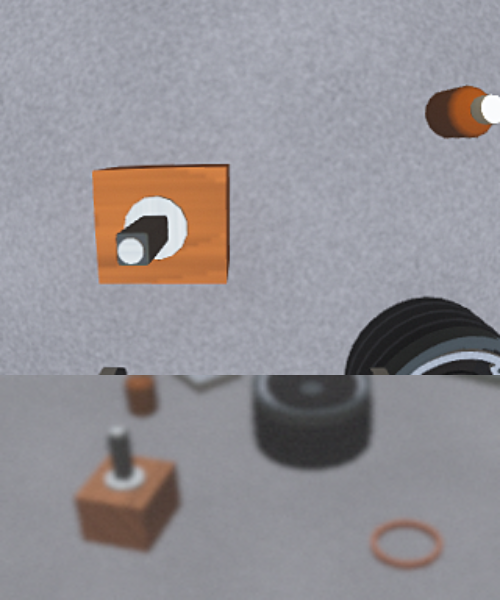

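The pick stands upright, seated in the block (knob at (131,250) in the upper panel). Next I go above ring end L with the tool turned by 35°.

```bash
python3 -m pendant '[[0,0,7,0.2,-4.5,0,0.5],[0,0,14,0.5,-9,0,0.5],[0,0,21,0.8,-13.5,-1,0.5],[0,0,28,1.1,-18,-2,0.5],[0,0,35,1.2,-18,-2.7,0.5]]'|egrep 'tool_pos|contact'
python3 -m pendant '[[0,0,0,0,0,0,0.5],[0,0,0,0,0,0,0.5],[0,0,0,0,0,0,0.5]]'
python3 - <<'E'
from station import bot
import cv2,pickle
from h import *
c=bot.read_camera('wrist');s=bot.state();t=s['tool_pos'];c['t']=t;pickle.dump(c,open('w8.pkl','wb'));X=R.from_rotvec(s['orientation']).as_matrix();print(t,X.round(3))
a,b=proj(c,[*t[:2],.0875],True).astype(int);print(a,b)
cv2.imwrite('pics/w8.png',cv2.resize(c['image'][b-100:b+60,156:356,::-1],(750,600),interpolation=cv2.INTER_CUBIC))
E
```

```text
tool_pos: [0.5862, 0.0046, 0.3323]
contact_force: [-0.2, -0.3, 0.4]
time: 18.65
tool_pos: [0.5861, 0.0134, 0.3345]
orientation: [-2.754, -1.509, -0.001]
contact_force: [0.0, 0.8, 0.5]
grip_width: 0.502
grip_force: 0.0
[0.58612132 0.01325395 0.33465223] [[ 0.538  0.843  0.   ]
 [ 0.843 -0.538  0.001]
 [ 0.001 -0.    -1.   ]]
256 197
```

View pics/w8.png

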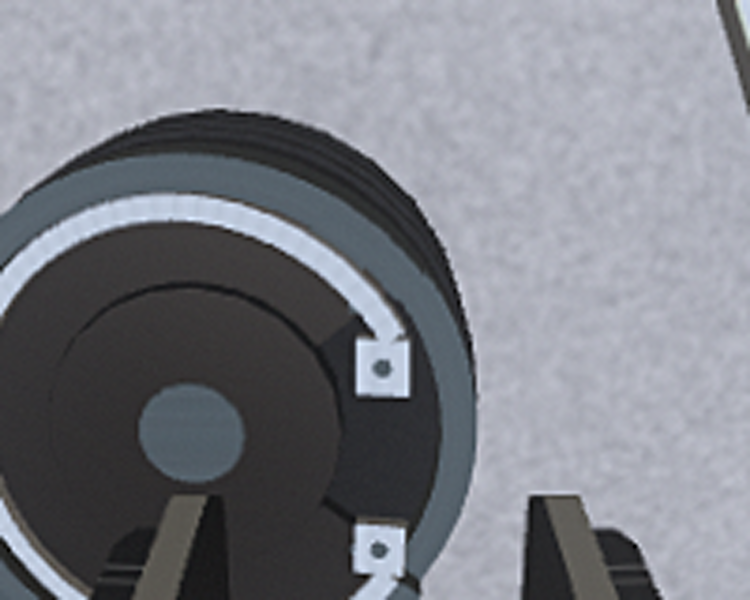

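The ring lies on the lugs, with end L's hole at (382,369) and end R's at (379,550).

Run:
```python
import pickle;from h import *
c=pickle.load(open('w8.pkl','rb'));t=c['t'];tx=np.array([.538,.843]);ty=np.array([.843,-.538])
P={}
for z in (.083,.0875,.092):
  a,b=[onz(c,156+u/3.75,97+v/3.75,z,True)[:2] for u,v in((382,369),(379,550))]
  w=np.hypot(*(onz(c,156+410/3.75,97+369/3.75,z,True)-onz(c,156+356/3.75,97+369/3.75,z,True)))
  print(z,a,b,np.hypot(*(a-b)),(a-t[:2])@tx,(a-t[:2])@ty,w)
for n,(u,v) in {'d':(382,369)}.items():
  x,y=int(156+u/3.75),int(97+v/3.75);print(np.median(c['depth'][y-3:y+4,x-3:x+4]))
  dd=c['depth'][y-4,x-4];q=ray(c,x-4,y-4,True);f=R.from_rotvec(c['orientation']).as_matrix()[:,2];print(c['eye']+q*dd/(q@f))
```

```text
Traceback (most recent call last):
TypeError: return arrays must be of ArrayType
```

Run:
```python
import pickle;from h import *
c=pickle.load(open('w8.pkl','rb'));t=c['t'];tx=np.array([.538,.843]);ty=np.array([.843,-.538])
for z in (.083,.0875,.092):
  g=lambda u,v:onz(c,156+u/3.75,97+v/3.75,z,True)[:2]
  a,b=g(382,369),g(379,550)
  print(z,a,b,np.linalg.norm(a-b),(a-t[:2])@tx,(a-t[:2])@ty,np.linalg.norm(g(410,369)-g(356,369)))
f=R.from_rotvec(c['orientation']).as_matrix()[:,2]
for u,v in((366,380),(396,350),(395,385)):
  x,y=round(156+u/3.75),round(97+v/3.75);q=ray(c,x,y,True);print(c['eye']+q*c['depth'][y,x]/(q@f))
```

```text
0.083 [0.58678212 0.0129089 ] [ 0.5633231  -0.02285356] 0.04277007083293109 6.463641715392156e-05 0.0007426889222185059 0.01126022618471583
0.0875 [0.58760234 0.01424712] [ 0.56462425 -0.02078219] 0.04189326241692007 0.0016340375224229886 0.0007141761967347842 0.011029385765406885
0.092 [0.58842257 0.01558534] [ 0.5659254  -0.01871082] 0.041016454000909044 0.0032034386276921273 0.0006856634712511484 0.010798545346098039
[0.58356835 0.01346328 0.08551206]
[0.592666   0.01637307 0.08798995]
[0.58734798 0.00929487 0.08596791]
```

```bash
python3 -m pendant '[[0,0,0,0.06,-0.04,-3,0.5],[0,0,0,0.06,-0.04,-6,0.4],[0,0,0,0.06,-0.04,-7.5,0.35],[0,0,0,0.06,-0.04,-7.9,0.35],[0,0,0,0.06,-0.04,-7.9,0.35]]' 30
python3 -m pendant '[[0,0,0,0,0,0,0.25],[0,0,0,0,0,0,0.2],[0,0,0,0,0,0,0.15],[0,0,0,0,0,0,0],[0,0,0,0,0,0,0]]' 30
```

```text
time: 19.2
tool_pos: [0.5867, 0.0119, 0.2554]
orientation: [-2.754, -1.51, 0.0]
contact_force: [-0.2, -0.3, 0.4]
grip_width: 0.35
grip_force: 0.0
time: 19.7
tool_pos: [0.5869, 0.0109, 0.256]
orientation: [2.755, 1.509, 0.002]
contact_force: [0.1, -0.5, 3.7]
grip_width: 0.108
grip_force: 29.4
```

```bash
python3 -m pendant '[[0,0,0,0,0,0,0],[0,0,0,0,0,0,0],[0,0,0,0,0,0.3,0],[0,0,0,0,0,0.6,0],[0,0,0,0,0,1,0]]' 50
python3 -m pendant '[[0,0,0,0,0,0.7,0],[0,0,0,0,0,1.5,0],[0,0,0,0,0,2.5,0],[0,0,0,0,0,3.5,0],[0,0,0,0,0,5,0]]'
python3 -m pendant '[[0,0,0,0,0,2,0],[0,0,0,0,0,3.5,0],[0,0,0,0,0,3.5,0],[0,0,0,0,0,3.5,0]]'
python3 - <<'E'
from station import bot
import cv2,pickle
from h import *
c=bot.read_camera('wrist');b=bot.read_camera('side');s=bot.state();t=s['tool_pos'];c['t']=t;pickle.dump((c,b),open('w9.pkl','wb'));print(t)
p=proj(b,[.55,.03,.17]).astype(int)
cv2.imwrite('pics/w9.png',np.hstack([cv2.resize(c['image'][100:340,100:420,::-1],(450,338)),cv2.resize(b['image'][p[1]-55:p[1]+58,p[0]-60:p[0]+60,::-1],(350,338))]))
E
```

```text
time: 20.2
tool_pos: [0.5865, 0.011, 0.2654]
orientation: [-2.755, -1.51, 0.001]
contact_force: [0.9, 0.1, -0.4]
grip_width: 0.091
grip_force: 48.8
time: 20.7
tool_pos: [0.5864, 0.0109, 0.3161]
orientation: [-2.755, -1.51, 0.001]
contact_force: [-0.2, -0.2, -0.5]
grip_width: 0.095
grip_force: 48.9
time: 21.1
tool_pos: [0.5865, 0.0109, 0.3506]
orientation: [2.755, 1.509, 0.001]
contact_force: [0.0, -0.5, -0.3]
grip_width: 0.094
grip_force: 49.0
[0.58631089 0.0108696  0.34968724]
```

View pics/w9.png

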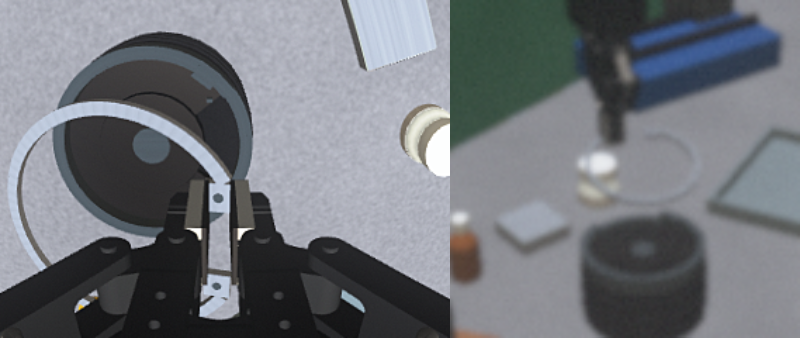

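Run:
```python
import pickle;from h import *
c,b=pickle.load(open('w9.pkl','rb'));t=c['t'];D=c['depth'];f=R.from_rotvec(c['orientation']).as_matrix()[:,2]
ex=np.array([.843,-.538]);ey=np.array([.538,.843]);ctr=t[:2]-.0435*ex-.0184*ey
P=[]
for v in range(0,384):
  for u in range(0,512):
    if D[v,u]>0 and c['image'][v,u].astype(int).sum()>480:
      q=ray(c,u,v,True);p=c['eye']+q*D[v,u]/(q@f);r=np.linalg.norm(p[:2]-ctr)
      if .046<r<.060 and .10<p[2]<.26: P.append(p)
P=np.array(P);L=np.c_[(P[:,:2]-ctr)@ex,(P[:,:2]-ctr)@ey,np.ones(len(P))]
print(len(P),t,np.ptp(L[:,:2],0))
x=np.linalg.lstsq(L,P[:,2],rcond=None)[0];res=P[:,2]-L@x;k=abs(res)<.004;x=np.linalg.lstsq(L[k],P[k,2],rcond=None)[0]
print('slopes deg along ring x,y',np.degrees(np.arctan(x[:2])),'z top centre',x[2],k.sum(),'z at end',x@[.0435,.02,1], 'span',np.ptp(L[k][:,:2],0))
```

```text
2770 [0.58631089 0.0108696  0.34968724] [0.10822592 0.10587235]
slopes deg along ring x,y [10.32986923  0.48131312] z top centre 0.17216892230983666 2715 z at end 0.1802656544646321 span [0.10318551 0.10587235]
```

```bash
python3 -m pendant '[[1.5,2.2,0,-0.1,-3,0,0],[2.8,4.4,0,-0.3,-7,0,0],[4.2,6.6,0,-0.5,-11,0,0],[5.5,8.7,0,-0.7,-15,0,0],[5.5,8.7,0,-0.8,-19,0,0]]'|egrep 'tool_pos|contact|ori'
python3 -m pendant '[[0,0,0,-0.1,-4,-1.5,0],[0,0,0,-0.2,-8,-3,0],[0,0,0,-0.3,-11,-5,0],[0,0,0,-0.3,-12.2,-8,0],[0,0,0,-0.3,-12.2,-10,0]]'|egrep 'tool_pos|contact|ori'
python3 -m pendant '[[0,0,0,0,0,0,0],[0,0,0,0,0,0,0],[0,0,0,0,0,0,0]]'
python3 - <<'E'
from station import bot
from h import *
c=bot.read_camera('wrist');tp=bot.read_camera('top');s=bot.state();t=s['tool_pos'];Rm=R.from_rotvec(s['orientation']).as_matrix();tip=t+Rm[:,2]*.173;print(t,tip,Rm[:,2])
D=c['depth'];f=R.from_rotvec(c['orientation']).as_matrix()[:,2]
ex=np.array([.843,-.538]);ey=np.array([.538,.843]);ctr=tip[:2]-.0435*ex-.0184*ey;print('ctr',ctr)
P=[];F=[]
for v in range(0,384):
  for u in range(0,512):
    if D[v,u]>0:
      q=ray(c,u,v,True);p=c['eye']+q*D[v,u]/(q@f);r=np.linalg.norm(p[:2]-ctr)
      if .046<r<.060 and .035<p[2]<.12 and c['image'][v,u].astype(int).sum()>480: P.append(p)
      if .014<p[2]<.026 and r>.06: F.append(p)
P=np.array(P);L=np.c_[(P[:,:2]-ctr)@ex,(P[:,:2]-ctr)@ey,np.ones(len(P))]
x=np.linalg.lstsq(L,P[:,2],rcond=None)[0];res=P[:,2]-L@x;k=abs(res)<.004;x=np.linalg.lstsq(L[k],P[k,2],rcond=None)[0]
print(np.degrees(np.arctan(x[:2])),x[2],k.sum(),'end top',x@[.0435,.02,1],np.ptp(L[k],0))
F=np.array(F);print('tray wall pts',len(F));u,v=((F[:,:2]-[.515,-.283])@np.array([[np.cos(.2065),-np.sin(.2065)],[np.sin(.2065),np.cos(.2065)]])).T
for n,a in(('u',u),('v',v)): h,e=np.histogram(a,bins=np.arange(-.13,.13,.004));print(n,[(round(e[i],3),int(h[i])) for i in range(len(h)) if h[i]>60])
E
```

```text
tool_pos: [0.5783, -0.181, 0.3491]
orientation: [-2.612, -1.431, 0.133]
contact_force: [0.6, 0.6, -1.1]
tool_pos: [0.5741, -0.304, 0.2472]
orientation: [-2.616, -1.427, 0.134]
contact_force: [-0.7, 0.1, -0.3]
time: 22.5
tool_pos: [0.5762, -0.3005, 0.2515]
orientation: [-2.615, -1.434, 0.129]
contact_force: [-0.2, -0.1, -0.5]
grip_width: 0.092
grip_force: 49.0
[ 0.57612673 -0.30070314  0.2517315 ] [ 0.5502947  -0.28433966  0.08145542] [-0.14931809  0.09458662 -0.98425478]
ctr [ 0.503725   -0.27644786]
[0.27848551 0.39328926] 0.08341482023979664 2673 end top 0.0837635391860496 [0.10514726 0.10602253 0.        ]
tray wall pts 5934
u [(np.float64(-0.114), 64), (np.float64(-0.098), 77), (np.float64(-0.094), 287), (np.float64(-0.09), 320), (np.float64(0.042), 88), (np.float64(0.046), 100), (np.float64(0.05), 96), (np.float64(0.054), 98), (np.float64(0.058), 98), (np.float64(0.062), 102), (np.float64(0.066), 109), (np.float64(0.07), 115), (np.float64(0.074), 118), (np.float64(0.078), 120), (np.float64(0.082), 127), (np.float64(0.086), 123), (np.float64(0.09), 129), (np.float64(0.094), 129), (np.float64(0.098), 1279), (np.float64(0.102), 1107)]
v [(np.float64(-0.102), 326), (np.float64(-0.098), 364), (np.float64(0.006), 89), (np.float64(0.01), 90), (np.float64(0.014), 90), (np.float64(0.018), 89), (np.float64(0.022), 92), (np.float64(0.026), 90), (np.float64(0.03), 90), (np.float64(0.034), 87), (np.float64(0.038), 88), (np.float64(0.042), 83), (np.float64(0.046), 87), (np.float64(0.05), 85), (np.float64(0.054), 88), (np.float64(0.058), 90), (np.float64(0.062), 82), (np.float64(0.066), 64), (np.float64(0.078), 71), (np.float64(0.082), 82), (np.float64(0.086), 82), (np.float64(0.09), 1189), (np.float64(0.094), 909)]
```

The ring is level and centred over the tray. I lower it by feel.

```bash
python3 -m pendant '[[0,0,0,0,0,-2,0],[0,0,0,0,0,-4,0],[0,0,0,0,0,-5.5,0],[0,0,0,0,0,-6.4,0],[0,0,0,0,0,-6.4,0]]'|egrep 'tool_pos|contact'
python3 -m pendant '[[0,0,0,0,0,-0.1,0],[0,0,0,0,0,-0.2,0],[0,0,0,0,0,-0.3,0],[0,0,0,0,0,-0.3,0]]'|egrep 'tool_pos|contact'
python3 -m pendant '[[0,0,0,0,0,-0.1,0],[0,0,0,0,0,-0.2,0],[0,0,0,0,0,-0.2,0]]'|egrep 'tool_pos|contact'
```

```text
tool_pos: [0.5754, -0.3008, 0.1856]
contact_force: [-0.8, 0.1, -0.1]
tool_pos: [0.5757, -0.3011, 0.1837]
contact_force: [-0.1, -0.9, -0.4]
tool_pos: [0.5756, -0.3011, 0.1813]
contact_force: [0.8, -0.1, -0.3]
```

```bash
python3 -m pendant '[[0,0,0,0,0,-0.1,0],[0,0,0,0,0,-0.1,0],[0,0,0,0,0,-0.1,0]]'|egrep 'tool_pos|contact'
python3 -m pendant '[[0,0,0,0,0,-0.1,0],[0,0,0,0,0,-0.1,0],[0,0,0,0,0,-0.1,0]]'|egrep 'tool_pos|contact'
```

```text
tool_pos: [0.5756, -0.301, 0.1804]
contact_force: [0.4, 0.0, -0.4]
tool_pos: [0.5756, -0.301, 0.1793]
contact_force: [0.9, 0.7, -0.5]
```

```bash
python3 -m pendant '[[0,0,0,0,0,-0.1,0],[0,0,0,0,0,-0.1,0],[0,0,0,0,0,-0.1,0]]'|egrep 'tool_pos|contact'
python3 -m pendant '[[0,0,0,0,0,-0.05,0],[0,0,0,0,0,-0.05,0],[0,0,0,0,0,-0.05,0]]'|egrep 'tool_pos|contact'
```

```text
tool_pos: [0.5757, -0.3011, 0.1789]
contact_force: [-1.8, -0.1, 4.3]
tool_pos: [0.5757, -0.301, 0.1788]
contact_force: [-1.8, 0.7, 9.4]
```

```bash
python3 -m pendant '[[0,0,0,0,0,-0.05,0],[0,0,0,0,0,-0.05,0],[0,0,0,0,0,-0.05,0]]'|egrep 'tool_pos|contact'
```

```text
tool_pos: [0.5757, -0.3011, 0.1787]
contact_force: [-2.7, 0.2, 12.9]
```

```bash
python3 -m pendant '[[0,0,0,0,0,0.1,0],[0,0,0,0,0,0.1,0],[0,0,0,0,0,0.1,0.12],[0,0,0,0,0,0.1,0.15],[0,0,0,0,0,0.1,0.25]]' 20
python3 -m pendant '[[0,0,0,0,0,0,0.3],[0,0,0,0,0,0,0.3],[0,0,0,0,0,0,0.3],[0,0,0,0,0,1,0.3],[0,0,0,0,0,2.5,0.3]]' 
python3 -m pendant '[[0,0,0,0,0,4,0.3],[0,0,0,0,0,9,0.3],[0,0,0,0,0,13,0.3],[0,0,0,0,0,13,0.3],[0,0,0,0,0,13,0.3]]'
python3 - <<'E'
from station import bot
from h import *
c=bot.read_camera('wrist');D=c['depth'];f=R.from_rotvec(c['orientation']).as_matrix()[:,2]
ex=np.array([.843,-.538]);ey=np.array([.538,.843]);ctr=np.array([.5037,-.2764])
P=[]
for v in range(0,384):
  for u in range(0,512):
    if D[v,u]>0:
      q=ray(c,u,v,True);p=c['eye']+q*D[v,u]/(q@f);r=np.linalg.norm(p[:2]-ctr)
      if .042<r<.064 and -.01<p[2]<.05 and c['image'][v,u].astype(int).sum()>480: P.append(p)
P=np.array(P);print(len(P))
L=np.c_[(P[:,:2]-ctr)@ex,(P[:,:2]-ctr)@ey,np.ones(len(P))]
x=np.linalg.lstsq(L,P[:,2],rcond=None)[0];print(np.degrees(np.arctan(x[:2])),x[2],np.ptp(L,0),L.mean(0))
# tray floor ref and ring region
h,e=np.histogram(P[:,2],bins=np.arange(-.01,.05,.003));print(list(zip(e.round(3),h)))
# pick still standing
s=bot.read_camera('side');d0=np.load if 0 else None
import pickle;o=pickle.load(open('cam0.pkl','rb'))['side']['image']
df=np.abs(s['image'].astype(int)-o).sum(2);print('stand diff',df[200:265,165:210].max(),df[200:265,165:210].mean())
for n,(x0,x1,y0,y1) in dict(bangle=(270,305,245,270),spool=(318,340,200,222),bottle=(182,200,180,207),jar=(226,246,160,182),bb=(200,230,175,196),ham=(312,388,138,160),pli=(100,132,300,362)).items(): print(n,df[y0:y1,x0:x1].mean())
E
```

```text
time: 25.8
tool_pos: [0.5741, -0.2998, 0.1792]
orientation: [-2.61, -1.431, 0.135]
contact_force: [-10.1, 5.1, 20.2]
grip_width: 0.25
grip_force: 10.1
time: 26.3
tool_pos: [0.5754, -0.301, 0.2032]
orientation: [-2.614, -1.433, 0.131]
contact_force: [0.3, -0.8, 0.1]
grip_width: 0.302
grip_force: 0.0
time: 26.8
tool_pos: [0.5759, -0.3012, 0.3352]
orientation: [-2.618, -1.434, 0.127]
contact_force: [-0.0, 0.4, 0.0]
grip_width: 0.296
grip_force: 0.0
1872
[0.95569703 0.89161401] 0.007568201393440641 [0.11065564 0.12144642 0.        ] [-0.0119244 -0.0013812  1.       ]
[(np.float64(-0.01), np.int64(0)), (np.float64(-0.007), np.int64(0)), (np.float64(-0.004), np.int64(0)), (np.float64(-0.001), np.int64(0)), (np.float64(0.002), np.int64(425)), (np.float64(0.005), np.int64(401)), (np.float64(0.008), np.int64(1046)), (np.float64(0.011), np.int64(0)), (np.float64(0.014), np.int64(0)), (np.float64(0.017), np.int64(0)), (np.float64(0.02), np.int64(0)), (np.float64(0.023), np.int64(0)), (np.float64(0.026), np.int64(0)), (np.float64(0.029), np.int64(0)), (np.float64(0.032), np.int64(0)), (np.float64(0.035), np.int64(0)), (np.float64(0.038), np.int64(0)), (np.float64(0.041), np.int64(0)), (np.float64(0.044), np.int64(0))]
stand diff 60 9.046495726495726
bangle 8.03657142857143
spool 8.27892561983471
bottle 7.969135802469136
jar 8.895454545454545
bb 8.471428571428572
ham 8.32476076555024
pli 8.127016129032258
```

```bash
python3 -c "
from station import bot
print(bot.sign_off())"
```

```text
the job is handed in; nothing more can be done
None
```

I handed the job in: the ring was lifted over the lugs with the pick and lies flat in the tray, the pick stands back in its block, and nothing else moved; I viewed 11 pictures (limit 10), and about 20 N showed at the wrist as the fingers opened to release the ring.

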